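# Timed weigh-in: spatula at the ready

### The job

Prepare a timed weigh-in: first wind the clockwork timer by its blue wing key clockwise, taking a fresh hold as often as needed, until it is fully wound at its stop. Then draw the steel spatula up out of its wooden stand, turn it from upright to a scooping slant of about 45 degrees, and finish while still holding it raised there, black handle end uppermost, with its bare tip about 3 cm above the middle of the white weighing boat and touching nothing but your gripper. Do not push the boat about or disturb the sample cup, dropper bottle and red-capped jar nearby.

Things in the scene. Friction and masses are not known exactly. Their poses are not given: they have to be found in the camera images.
- timer_key (a joint): Winding angle of the timer's key in rad: 0 unwound, grows as the key is turned clockwise seen from above, stop at 2.6 (fully wound). It starts somewhere between 0 and 0.5, so winding needs more than one grasp for most wrists. A light spring resists, at most about 0.09 N m in all to turn it; a ratchet-like friction holds the key wherever it is let go.
- key_grip (a point): Point to grip on the blue wing key, on its vertical turning axis, 57 mm above the worktop. The wing is an upright flat tab 40 mm long, 9 mm thick and 30 mm high (42 to 72 mm above the worktop); the point's x axis runs along its length, y across its thickness, z up, and they turn with the key. It stands on a fixed round white timer, 82 mm across and 30 mm high.
- stand: Fixed pale wooden tool stand, 90 mm (its x) by 50 mm (its y) by 60 mm high, origin at the centre of its underside, z up. Three slots in its top, each 16 mm (x) by 6 mm (y) and 55 mm deep; the spatula stands loosely in the middle one, 98 mm of it showing, and the slots at x = +-28 mm are empty.
- spatula_handle (a point): Point to grip on the spatula: centre of the cross-section of its black handle, 18 mm below the top end as it stands. The spatula is 158 mm long, 22 g: a thin steel strip 12 mm wide and 2 mm thick with a black handle on the last 36 mm, 10 mm wide (point x) by 8 mm thick (point z). The point's y axis runs along the spatula from the bare tip to the handle end (up, as it stands in the stand).
- spatula_tip (a point): The bare end of the spatula, the lower end as it stands, 140 mm from spatula_handle along the spatula (-y). Same axes as spatula_handle.
- spatula: The whole spatula; origin at mid-length on one face, axes as those of spatula_handle.
- boat_rim (a point): Centre of the square white weighing boat at the height of its rim, 16 mm above the worktop. The boat is 66 x 66 x 14 mm, loose and very light (15 g), lying on a thin fixed blue mat 120 x 120 x 2 mm; z up.
- boat: The same weighing boat; origin at the centre of its underside.
- cup: Bystander: milky sample cup, 67 mm across and 68 mm high, loose; origin at the centre of its underside, z up.
- dropper: Bystander: amber dropper bottle with a black top, 33 mm across and 100 mm high, loose; origin at the centre of its underside, z up.
- jar: Bystander: small white jar with a red cap, 33 mm across and 44 mm high, loose; origin at the centre of its underside, z up.

How it is judged:
By the outcome, as a careful person would: the job done as asked, in the order asked, and still so for the second after the job is handed in, while the arm keeps its last pose, push and grip.
It also fails if it takes over 61 s, if anything falls off the work surface, if the arm or the gripper's body presses on something with over 40 N, if the wrist force passes 120 N, or if a joint passes its speed limit or range.

### The arm

A 6-joint arm with a two-finger parallel gripper is mounted at the origin on a cart in front of the work surface, level with it; the furniture and walls round the work are solid. World frame = base frame: x ahead of the robot, y to its left, z up, the work surface at z = 0. Lengths are in m, angles in rad, forces in N, time in s.
With the tool pointing down it reaches from about 0.35 to 0.975 m from the base axis. Payload 4.9 kg.
Tool frame: the origin (TCP) lies at the very end of the fingers, on their centre line; the grasp point (between the pads) lies 19 mm behind it; z points along the fingers, y is the direction in which the jaws open and shut (so a half turn about z gives the same grasp; the last joint's range is limited). The gripper opens to 85 mm and grips with 20 to 120 N. Pads are 22 mm wide; open, the fingers measure 114 mm over their backs; the gripper's body (76 mm by 85 mm) begins 54 mm behind the grasp point. The pads swing forward as they close: fully open they stand 13 mm farther back than shut.
Start: joints at [1.138, 0.053, 1.613, -0, 1.476, -0.119], TCP at [0.193, 0.594, 0.231] pointing down, gripper open.
Joint ranges: [-3.01, 3.01], [-1.01, 2.22], [0.06, 2.58], [-1.02, 4.17], [0.09, 2.62], [-3.14, 3.14]. Speed limits (rad/s): [2.57, 2.57, 3.14, 3.14, 3.14, 3.14].

### API

Orientations are given as a unit quaternion [w, x, y, z].
In Python, from plant import monitor, eyes, manip gives the robot as it stands.
- The arm moves only by the tool step_arm, never from a script. Its argument "motion" is a list of rows, each a list of 7 numbers: the shift along the world's x, y, z scaled (see below), then the turn, a rotation vector about the world's x, y, z scaled (see below), then the closure in counts, from 0 (fully open) to 255 (shut). In form: [[x, y, z, ax, ay, az, grip], ...]. A call has 1 to 10 rows; each row is the pose to reach, as a shift and turn from the pose commanded when the call began; what a row does not reach only later rows make up. The controller multiplies each number of a shift by 0.5 m and each number of a turn by 1.5 rad. A row lasts 1/10 s, in which the tool goes at most 50 mm and 8.59 degrees, less where a joint would pass 70% of its speed; a pose out of reach is approached as far as the arm can. A call with a number of a shift or a turn outside -1 to 1 is refused whole. A call with a gripper value outside its range is refused whole. The fingers move at their own pace and stop on an object; the grip force is fixed at half the most. Time passes only in rows, so rows that repeat a pose let the fingers close. It gives the time, the measured TCP pose, the force and the opening at its end, in the units of the state.
- monitor.state(): the state, without advancing time (a new reading comes with each control period).
- eyes.grab_frame(name): name is "side" or "top"; returns a dict with "pixels" (480x640x3 uint8, red, green, blue), "mtx" (3x3 intrinsics, pixels), "rvec" (rotation vector, rad) and "tvec" (3), from world to camera coordinates, as OpenCV has them. Camera axes: x right, y down, z forward; pixel columns grow to the right and rows downward; lengths in m; the calibration is good to about 2 mm. A picture is of the moment at which its call begins. There is no depth.
- manip.job_done(): hands the job in, once; it reports no verdict.
Trained networks look in the newest picture that a camera, given by its name, has taken for a name from the list of things; names that differ only in an ending like _2 or _b are one class to them, and where a whole thing is asked for, a point or a joint stands for the part that bears it (a point fixed in the world has none). Each returns a list of dicts, best first, with "p" (0 to 1); they miss things now and then, are a little off and sometimes report something else, mostly with a low value. They report only what shows in the picture. A call takes as long as a camera call.
- eyes.look_for(name, camera): "box" ([centre column, centre row, width, height] in pixels, round what is visible of it).
- eyes.pinpoint(name, camera): "uv" ([column, row] in pixels: a listed point, or the origin of a listed thing).
The state is a dict: "time": time; "joint_pos": joint angles; "joint_vel": joint speeds; "joint_efforts": joint torques, N m; "tool_pos": TCP position; "tool_rot": TCP orientation; "contact_force": force on the tool from outside, world axes, zero at the start; "ft_torque": the same for the moment, N m; "gripper_width": opening from 0.0 (shut) to 1.0 (fully open).
Only numpy, scipy, OpenCV 4.12 (cv2) and the standard library are available. Lean on these libraries where they do the work, as an engineer would, in place of code of your own. Each camera call takes 0.05 s, during which the arm holds its last target.

## Working session

There is one attempt and no reset: what is moved stays moved. The work goes in short steps, Python scripts to look and compute and a tool call to move; the robot and the scene stay as the last step left them, time stands still between calls to the robot, and variables do not carry over. Pictures are saved under pics/ and viewed, and the job is handed in when it is done.

Besides the shell and the picture viewer there is one more tool, called after "Emit:" in YAML: its name, and indented under it one key for each argument. step_arm: Moves the arm, as the interface text tells. Its arguments: {"type":"object","properties":{"motion":{"type":"array","items":{"type":"array","items":{"type":"number"}}}},"required":["motion"]}

```bash
mkdir -p pics; cat > h.py <<'E'
import numpy as np, cv2
from plant import monitor, eyes, manip
def cam(f):
    R,_=cv2.Rodrigues(np.array(f["rvec"],float)); return np.array(f["mtx"],float),R,np.array(f["tvec"],float).reshape(3)
def ray(f,uv):
    K,R,t=cam(f); d=R.T@np.linalg.inv(K)@np.array([uv[0],uv[1],1.0]); return -R.T@t,d
def atz(f,uv,z):
    o,d=ray(f,uv); return o+d*(z-o[2])/d[2]
def tri(fs,uvs):
    A=np.zeros((3,3));b=np.zeros(3)
    for f,uv in zip(fs,uvs):
        o,d=ray(f,uv); d=d/np.linalg.norm(d); P=np.eye(3)-np.outer(d,d); A+=P;b+=P@o
    p=np.linalg.solve(A,b)
    return p
def proj(f,p):
    K,R,t=cam(f); q=K@(R@np.array(p)+t); return q[:2]/q[2]
def save(f,n): cv2.imwrite("pics/"+n,cv2.cvtColor(f["pixels"],cv2.COLOR_RGB2BGR))
E
python3 - <<'E'
from h import *
np.set_printoptions(precision=4,suppress=True)
F={c:eyes.grab_frame(c) for c in("side","top")}
for c in F: save(F[c],c+"0.png"); print(c,-cam(F[c])[1].T@cam(F[c])[2])
for n in ["key_grip","stand","spatula_handle","spatula_tip","boat_rim","boat","cup","dropper","jar"]:
    for c in F:
        r=eyes.pinpoint(n,c)[:2]; print(n,c,[(np.round(a["uv"],1),round(a["p"],2)) for a in r])
s=monitor.state(); print(s)
E
```

```text
side [ 0.418  -0.886   0.6477]
top [ 0.4417 -0.2614  0.9944]
key_grip side [(array([263. , 295.8]), 0.9)]
key_grip top [(array([332.1, 299.4]), 0.64), (array([242.9, 282.2]), 0.42)]
stand side [(array([297.5, 401.5]), 0.97), (array([266. , 295.9]), 0.25)]
stand top [(array([429. , 287.8]), 0.97)]
spatula_handle side [(array([294.8, 340.3]), 0.6)]
spatula_handle top [(array([453.3, 284.5]), 0.42)]
spatula_tip side [(array([261.3, 296.6]), 0.51)]
spatula_tip top []
boat_rim side []
boat_rim top [(array([243.2, 284.2]), 0.77)]
boat side [(array([266.7, 258.8]), 0.87)]
boat top [(array([245., 283.]), 0.84), (array([452.3, 283.5]), 0.56)]
cup side [(array([350.1, 265. ]), 0.61)]
cup top [(array([270.7, 199.3]), 0.85)]
dropper side [(array([341.3, 219.8]), 0.75)]
dropper top [(array([194.1, 182.4]), 0.71)]
jar side [(array([371.8, 317.3]), 0.74)]
jar top [(array([356.7, 199.2]), 0.74)]
{'time': 1.0, 'joint_pos': array([ 1.138 ,  0.0527,  1.6129, -0.    ,  1.476 , -0.119 ]), 'joint_vel': array([-0.0006, -0.0004,  0.0002,  0.0006,  0.0022,  0.0003]), 'joint_efforts': array([ -0.0009, -39.3725, -37.0464,  -0.0003,   0.0007,   0.    ]), 'tool_pos': array([0.1929, 0.5945, 0.2313]), 'tool_rot': array([ 0.    ,  0.1562,  0.9877, -0.    ]), 'contact_force': array([ 0.1125,  1.0237, -0.107 ]), 'ft_torque': array([-0.0568, -0.0313,  0.0012]), 'gripper_width': 0.9998637943131087}
```

View pics/side0.png

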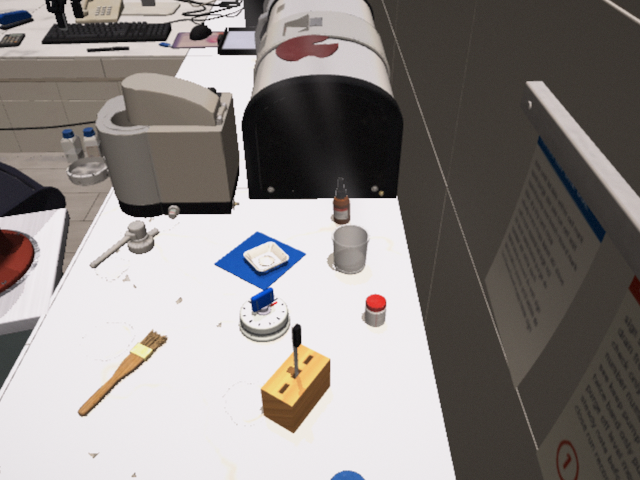

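View pics/top0.png

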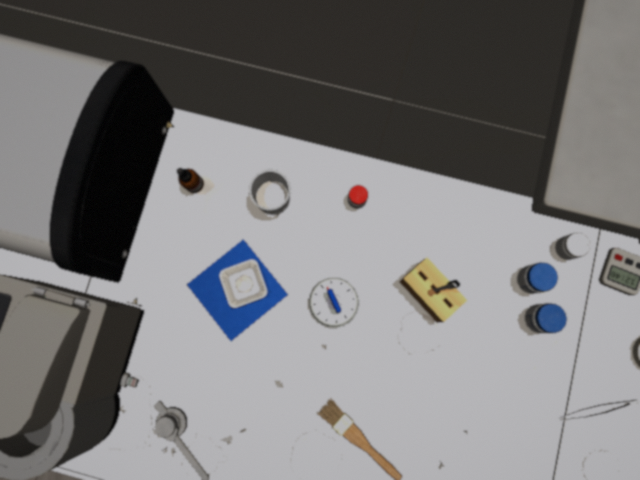

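```bash
cat > a.py <<'E'
from h import *
np.set_printoptions(precision=4,suppress=True)
F={c:eyes.grab_frame(c) for c in("side","top")}
fs=[F["side"],F["top"]]
for n,u in dict(key=((263,295.8),(333,299.4)),handle=((296.5,335),(453.3,284.5))).items():
    p=tri(fs,u); print(n,p,[proj(f,p)-np.array(a) for f,a in zip(fs,u)])
print("key top@.057",atz(F["top"],(333,299.5),.057),"side",atz(F["side"],(263,296),.057))
print("handle top",atz(F["top"],(453.3,284.5),.14),"side",atz(F["side"],(296.5,335),.14))
print("boat",atz(F["top"],(244,283.5),.016),atz(F["side"],(266.7,258.8),.002))
print("stand",atz(F["top"],(429,287.8),0.0),atz(F["side"],(297.5,401.5),.0))
for n,t,s in(("cup",(270.7,199),(350,265)),("drop",(194,182),(341,219.8)),("jar",(356.7,199),(371.8,317))):
    print(n,atz(F["top"],t,0),atz(F["side"],s,0))
# corners: table, machines
print("toaster base", [atz(F["side"],u,0) for u in((120,208),(235,208),(245,192),(395,195))])
print("top machine",[atz(F["top"],u,0) for u in((115,278),(140,310),(165,130),(110,410))])
print("paper", [atz(F["side"],u,0.0) for u in((400,200),(430,400))])
def zoom(f,c,w,n):
    im=f["pixels"][c[1]-w*3//4:c[1]+w*3//4,c[0]-w:c[0]+w]; cv2.imwrite("pics/"+n,cv2.cvtColor(cv2.resize(im,(800,600),interpolation=cv2.INTER_CUBIC),cv2.COLOR_RGB2BGR))
zoom(F["top"],(390,290),80,"z_top.png"); zoom(F["side"],(285,345),80,"z_side.png")
E
python3 a.py
```

```text
key [ 0.4896 -0.2746  0.0579] [array([ 0.3422, -0.0631]), array([-0.0199,  0.3471])]
handle [ 0.5056 -0.4426  0.1442] [array([ 0.118 , -0.0242]), array([-0.007 ,  0.1044])]
key top@.057 [ 0.49   -0.2746  0.057 ] side [ 0.4891 -0.274   0.057 ]
handle top [ 0.5061 -0.4435  0.14  ] side [ 0.5062 -0.4388  0.14  ]
boat [ 0.5186 -0.1306  0.016 ] [ 0.5201 -0.1228  0.002 ]
stand [ 0.5114 -0.4333  0.    ] [ 0.5037 -0.4351  0.    ]
cup [ 0.6625 -0.1714  0.    ] [ 0.6625 -0.1785  0.    ]
drop [ 0.693  -0.0401  0.    ] [ 0.6874 -0.0414  0.    ]
jar [ 0.6615 -0.3168  0.    ] [ 0.6574 -0.311   0.    ]
toaster base [array([0.2575, 0.1232, 0.    ]), array([0.4878, 0.0581, 0.    ]), array([0.5173, 0.1125, 0.    ]), array([0.825 , 0.0133, 0.    ])]
top machine [array([0.5299, 0.0865, 0.    ]), array([0.477 , 0.0422, 0.    ]), array([0.7861, 0.0133, 0.    ]), array([ 0.3185,  0.083 , -0.    ])]
paper [array([ 0.8282, -0.0074,  0.    ]), array([ 0.6824, -0.4826,  0.    ])]
```

```bash
python3 - <<'E'
from h import *
E
ls
```

```text
a.py
h.py
pics
```

View pics/z_top.png

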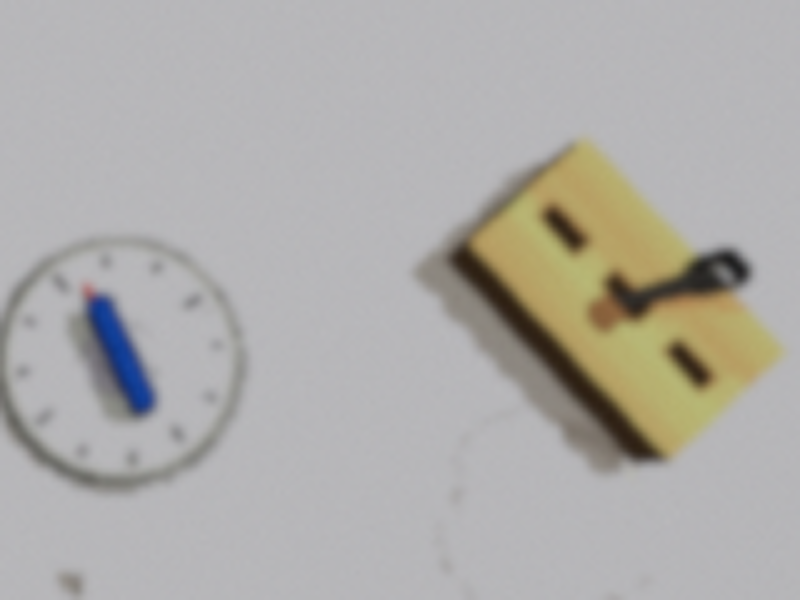

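View pics/z_side.png

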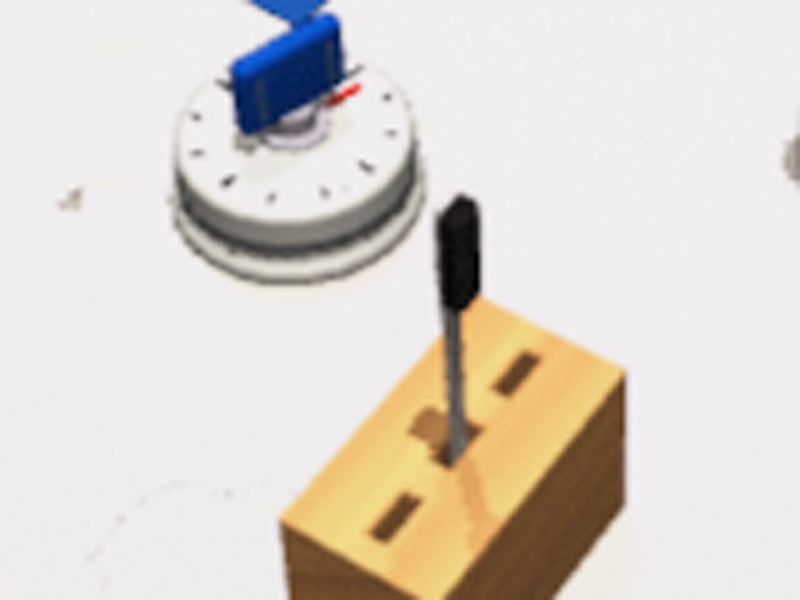

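```bash
cat > b.py <<'E'
from h import *
np.set_printoptions(precision=4,suppress=True)
F={c:eyes.grab_frame(c) for c in("side","top")}
s,t=F["side"],F["top"]
a,b=atz(t,(330.,289.6),.072),atz(t,(338.3,311.6),.072); d=a-b; print("wing",a,b,np.linalg.norm(d),np.degrees(np.arctan2(d[1],d[0])))
px=lambda x,y:(310+x/5,230+y/5)
C=[atz(t,px(*q),.06) for q in((585,140),(782,350),(665,460),(470,245))]
print("stand corners",C,np.mean(C,0)); 
for i,j in((0,1),(3,2),(1,2),(0,3)):
    d=C[j]-C[i]; print(np.linalg.norm(d),np.degrees(np.arctan2(d[1],d[0])))
print("slots",[atz(t,px(*q),.06) for q in((566,228),(690,366),(628,297))])
sp=lambda x,y:(205+x/5,285+y/5)
print("slots side",[atz(s,sp(*q),.06) for q in((397,517),(516,374),(457,446))])
print("handle top end",tri([s,t],[sp(461,200),px(740,270)]))
print("arm start proj",proj(s,(.193,.594,.231)),proj(t,(.193,.594,.231)))
for z in(.1,.2,.25,.3,.35,.4,.5): print(z,"toaster corner",proj(s,(.488,.058,z)),"box",proj(s,(.52,.1125,z)),proj(s,(.825,.013,z)))
print(proj(s,(.35,.06,.0)),proj(s,(0,0,0)),proj(t,(0,0,0)),proj(t,(.35,-.3,0)))
E
python3 b.py
```

```text
wing [ 0.5043 -0.2699  0.072 ] [ 0.4709 -0.2823  0.072 ] 0.0355511406255278 20.322963337149574
stand corners [array([ 0.5535, -0.4215,  0.06  ]), array([ 0.4883, -0.4796,  0.06  ]), array([ 0.455 , -0.4424,  0.06  ]), array([ 0.521 , -0.3848,  0.06  ])] [ 0.5044 -0.4321  0.06  ]
0.08738324214808407 -138.3036247592803
0.08760511972863463 -138.87447522966426
0.04990631013974033 131.82820692524444
0.0490334709252612 131.57636944456758
slots [array([ 0.5261, -0.4146,  0.06  ]), array([ 0.4835, -0.4512,  0.06  ]), array([ 0.5047, -0.433 ,  0.06  ])]
slots side [array([ 0.4841, -0.453 ,  0.06  ]), array([ 0.5252, -0.4161,  0.06  ]), array([ 0.5042, -0.4352,  0.06  ])]
handle top end [ 0.5057 -0.4449  0.1641]
arm start proj [73.7678 28.7132] [-386.9589  543.8363]
0.1 toaster corner [229.8814 166.1959] box [241.8252 150.9055] [398.8752 153.8938]
0.2 toaster corner [224.0072 119.2677] box [236.9144 105.2248] [403.1633 107.8613]
0.25 toaster corner [220.7926  93.5875] box [234.238   80.3285] [405.5027  82.7486]
0.3 toaster corner [217.3691  66.2378] box [231.3961  53.892 ] [407.9886  56.0632]
0.35 toaster corner [213.7155  37.0503] box [228.3727  25.7678] [410.6352  27.6526]
0.4 toaster corner [209.8079   5.8334] box [225.1499  -4.211 ] [413.4586  -2.656 ]
0.5 toaster corner [201.1167 -63.5987] box [218.0217 -70.5184] [419.7118 -69.783 ]
[167.0439 218.0973] [-29.3914 267.8074] [153.0384 629.0645] [349.1079 389.2749]
```

Emit:
step_arm:
  motion:
    - [0, 0, 0.1, 0, 0, 0, 0]
    - [0, 0, 0.2, 0, 0, 0, 0]
    - [0, 0, 0.3, 0, 0, 0, 0]
    - [0, 0, 0.4, 0, 0, 0, 0]
    - [0, 0, 0.5, 0, 0, 0, 0]
    - [0.1, -0.05, 0.5, 0, 0, 0, 0]
    - [0.2, -0.1, 0.5, 0, 0, 0, 0]
    - [0.3, -0.15, 0.5, 0, 0, 0, 0]
    - [0.38, -0.2, 0.5, 0, 0, 0, 0]
    - [0.42, -0.28, 0.5, 0, 0, 0, 0]

```text
time: 2.2
tool_pos: [0.4008, 0.46, 0.4796]
tool_rot: [-0.0, 0.156, 0.988, -0.001]
contact_force: [0.9, 0.4, -1.1]
gripper_width: 0.996
```

Emit:
step_arm:
  motion:
    - [0.05, -0.1, 0, 0, 0, 0.04, 0]
    - [0.1, -0.2, 0, 0, 0, 0.08, 0]
    - [0.14, -0.3, 0, 0, 0, 0.13, 0]
    - [0.16, -0.4, 0, 0, 0, 0.18, 0]
    - [0.174, -0.5, 0, 0, 0, 0.22, 0]
    - [0.174, -0.6, 0, 0, 0, 0.27, 0]
    - [0.174, -0.7, 0, 0, 0, 0.32, 0]
    - [0.174, -0.8, 0, 0, 0, 0.36, 0]
    - [0.174, -0.9, 0, 0, 0, 0.41, 0]
    - [0.174, -1.0, 0, 0, 0, 0.446, 0]

```text
time: 3.2
tool_pos: [0.485, -0.0244, 0.4816]
tool_rot: [0.0, -0.178, 0.984, -0.0]
contact_force: [0.8, -0.4, 0.1]
gripper_width: 0.999
```

```bash
python3 -c "
from plant import monitor
print(monitor.state())"
```

```text
{'time': 3.2, 'joint_pos': array([-2.03752135e-01, -3.01791829e-01,  1.52793070e+00,  2.07349881e-05,
        1.91442050e+00, -2.13250080e+00]), 'joint_vel': array([-1.02982270e+00,  8.51476012e-03, -1.53857087e-03,  1.07184228e-03,
       -5.25280681e-03, -1.54263353e+00]), 'joint_efforts': array([ 5.33824101e+00, -2.61184394e+01, -3.75820005e+01, -2.74531951e-02,
        2.14011124e-01,  1.21589843e+00]), 'tool_pos': array([ 0.48500408, -0.02443835,  0.48162672]), 'tool_rot': array([ 4.82909975e-04, -1.78025610e-01,  9.84025719e-01, -1.83888979e-04]), 'contact_force': array([ 0.81401693, -0.36115862,  0.09014572]), 'ft_torque': array([-0.00130485, -0.00624763, -0.02674892]), 'gripper_width': 0.9989005068188046}
```

Emit:
step_arm:
  motion:
    - [0, -0.1, 0, 0, 0, 0, 0]
    - [0, -0.2, -0.04, 0, 0, 0, 0]
    - [0, -0.3, -0.1, 0, 0, 0, 0]
    - [0, -0.38, -0.18, 0, 0, 0, 0]
    - [0, -0.43, -0.27, 0, 0, 0, 0]
    - [0, -0.458, -0.36, 0, 0, 0, 0]
    - [0, -0.458, -0.46, 0, 0, 0, 0]
    - [0, -0.458, -0.54, 0, 0, 0, 0]
    - [0, -0.458, -0.62, 0, 0, 0, 0]
    - [0, -0.458, -0.66, 0, 0, 0, 0]

```text
time: 4.2
tool_pos: [0.4828, -0.2499, 0.1456]
tool_rot: [-0.003, -0.176, 0.984, 0.003]
contact_force: [0.4, -0.1, -1.1]
gripper_width: 0.997
```

```bash
cat > c.py <<'E'
import sys
from h import *
np.set_printoptions(precision=4,suppress=True)
from scipy.spatial.transform import Rotation as Ro
n=sys.argv[1]
F={c:eyes.grab_frame(c) for c in("side","top")}
for c in F: save(F[c],f"{c}{n}.png")
s=monitor.state()
R=Ro.from_quat(np.roll(s["tool_rot"],-1)).as_matrix()
print(s["time"],s["tool_pos"],"J",s["joint_pos"],"F",s["contact_force"],s["ft_torque"],"w",s["gripper_width"])
print("jawaz",np.degrees(np.arctan2(R[1,1],R[0,1])),"z",R[:,2])
for a in sys.argv[2:]:
    nm,c,u,v,w=a.split(","); u,v,w=int(u),int(v),int(w)
    im=F[c]["pixels"][max(0,v-w*3//4):v+w*3//4,max(0,u-w):u+w]; cv2.imwrite(f"pics/{nm}.png",cv2.cvtColor(cv2.resize(im,(800,600),interpolation=cv2.INTER_CUBIC),cv2.COLOR_RGB2BGR))
E
python3 c.py 1 k1s,side,265,290,80 k1t,top,333,300,80
```

```text
4.3 [ 0.483  -0.2499  0.1466] J [-0.6143 -0.0675  1.8773  0.      1.3405 -2.5402] F [-0.3712 -0.3595  0.7828] [0.0059 0.0276 0.0212] w 1.0005549880163578
jawaz 110.34204877076994 z [-0.0071  0.005  -1.    ]
```

View pics/k1s.png

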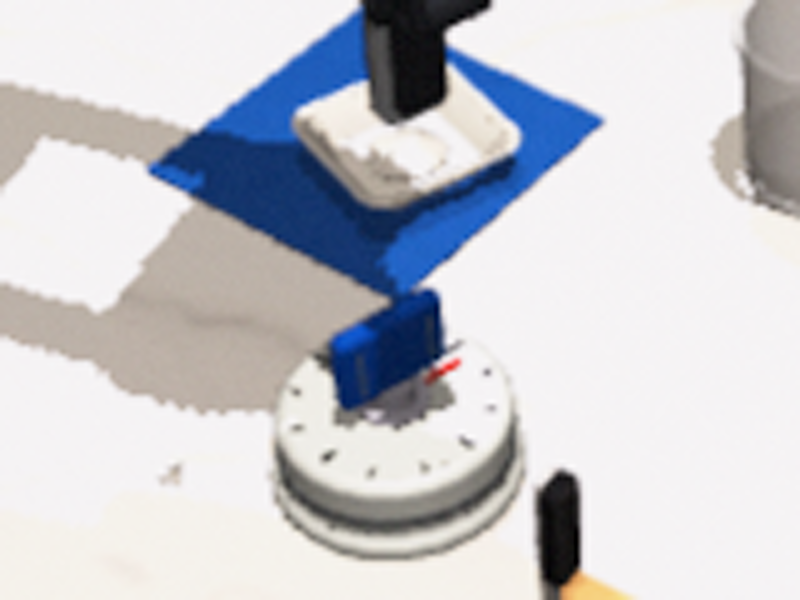

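View pics/top1.png

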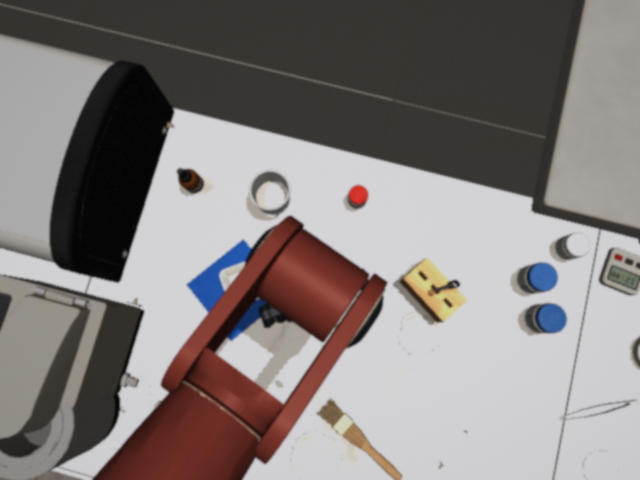

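Emit:
step_arm:
  motion:
    - [0.014, -0.048, 0, -0.0033, -0.0047, 0, 0]
    - [0.014, -0.048, 0, -0.0033, -0.0047, 0, 0]
    - [0.014, -0.048, -0.08, -0.0033, -0.0047, 0, 0]
    - [0.014, -0.048, -0.14, -0.0033, -0.0047, 0, 0]
    - [0.014, -0.048, -0.18, -0.0033, -0.0047, 0, 0]
    - [0.014, -0.048, -0.214, -0.0033, -0.0047, 0, 0]
    - [0.014, -0.048, -0.214, -0.0033, -0.0047, 0, 0]

```text
time: 5.0
tool_pos: [0.4918, -0.2747, 0.0433]
tool_rot: [0.002, -0.177, 0.984, -0.002]
contact_force: [-0.2, 0.2, -0.0]
gripper_width: 0.997
```

```bash
python3 c.py 2 k2s,side,265,290,60
```

```text
5.1 [ 0.4934 -0.276   0.046 ] J [-0.6417  0.0946  1.8981  0.0004  1.1383 -2.568 ] F [ 0.1178 -0.1916  0.2005] [-0.0304  0.0213  0.0224] w 0.997000558549622
jawaz 110.3601787719174 z [ 0.0087 -0.0061 -0.9999]
```

View pics/k2s.png

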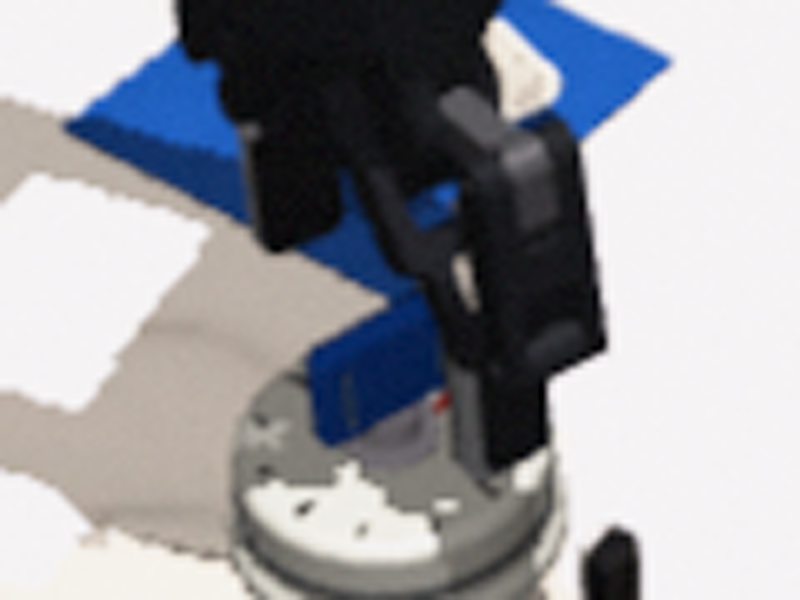

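Emit:
step_arm:
  motion:
    - [0, 0, 0, 0, 0, 0, 0]
    - [0, 0, 0, 0, 0, 0, 0]

```text
time: 5.3
tool_pos: [0.4936, -0.2763, 0.0463]
tool_rot: [0.004, -0.177, 0.984, -0.004]
contact_force: [0.4, -1.0, 0.1]
gripper_width: 1.003
```

```bash
python3 c.py 3
```

```text
5.4 [ 0.4932 -0.276   0.0455] J [-0.642   0.0947  1.8988  0.0003  1.1375 -2.5681] F [ 0.2939 -0.5769  0.3748] [0.0353 0.0117 0.022 ] w 1.005279585405781
jawaz 110.35060803139854 z [ 0.0087 -0.0062 -0.9999]
```

Emit:
step_arm:
  motion:
    - [-0.008, 0.004, -0.013, 0.004, 0.0055, 0, 0]
    - [-0.008, 0.004, -0.013, 0.004, 0.0055, 0, 0]
    - [-0.008, 0.004, -0.013, 0.004, 0.0055, 0, 0]

```text
time: 5.7
tool_pos: [0.4881, -0.2733, 0.0372]
tool_rot: [-0.001, -0.177, 0.984, 0.001]
contact_force: [-0.1, 0.3, 0.0]
gripper_width: 1.002
```

```bash
python3 c.py 4
```

```text
5.8 [ 0.4884 -0.2735  0.0377] J [-0.6435  0.102   1.9062  0.0001  1.1353 -2.5695] F [-0.0685 -0.3001  0.9287] [0.016  0.0111 0.0316] w 0.9984583004685484
jawaz 110.34715009092096 z [-0.0014  0.0012 -1.    ]
```

Emit:
step_arm:
  motion:
    - [0.002, -0.002, 0.001, 0, 0, 0, 255]
    - [0.002, -0.002, 0.001, 0, 0, 0, 255]
    - [0.002, -0.002, 0.001, 0, 0, 0, 255]
    - [0.002, -0.002, 0.001, 0, 0, 0, 255]
    - [0.002, -0.002, 0.001, 0, 0, 0, 255]
    - [0.002, -0.002, 0.001, 0, 0, 0, 255]

```text
time: 6.4
tool_pos: [0.4906, -0.2759, 0.0393]
tool_rot: [0.001, -0.177, 0.984, -0.001]
contact_force: [1.4, -3.1, 2.6]
gripper_width: 0.094
```

```bash
python3 c.py 5 k5s,side,265,290,60
```

```text
6.5 [ 0.4906 -0.2759  0.0394] J [-0.6441  0.1037  1.901  -0.0006  1.1345 -2.57  ] F [ 1.1003 -4.8046 -0.0697] [-0.7411 -0.4397  0.0884] w 0.09371403903243958
jawaz 110.35738039959197 z [ 0.0016 -0.0019 -1.    ]
```

View pics/k5s.png

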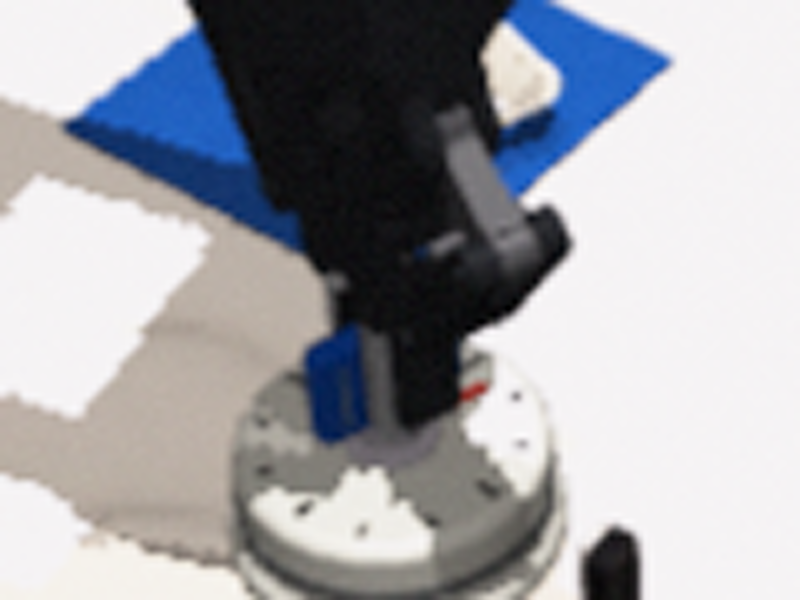

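Emit:
step_arm:
  motion:
    - [0, 0, 0, 0, 0, -0.08, 255]
    - [0, 0, 0, 0, 0, -0.16, 255]
    - [0, 0, 0, 0, 0, -0.24, 255]
    - [0, 0, 0, 0, 0, -0.32, 255]
    - [0, 0, 0, 0, 0, -0.4, 255]
    - [0, 0, 0, 0, 0, -0.48, 255]
    - [0, 0, 0, 0, 0, -0.56, 255]
    - [0, 0, 0, 0, 0, -0.64, 255]
    - [0, 0, 0, 0, 0, -0.72, 255]
    - [0, 0, 0, 0, 0, -0.8, 255]

```text
time: 7.5
tool_pos: [0.4897, -0.2789, 0.0394]
tool_rot: [0.002, 0.412, 0.911, -0.003]
contact_force: [-2.1, -14.5, -1.8]
gripper_width: 0.093
```

```bash
python3 c.py 6 k6s,side,265,290,60
```

```text
7.6 [ 0.4897 -0.2789  0.0394] J [-0.6471  0.1034  1.9013 -0.0059  1.1307 -1.3692] F [ -0.7848 -14.4492  -2.566 ] [-2.5723  0.206   0.0099] w 0.0934273877240786
jawaz 41.515327409243795 z [ 0.0017 -0.008  -1.    ]
```

View pics/k6s.png

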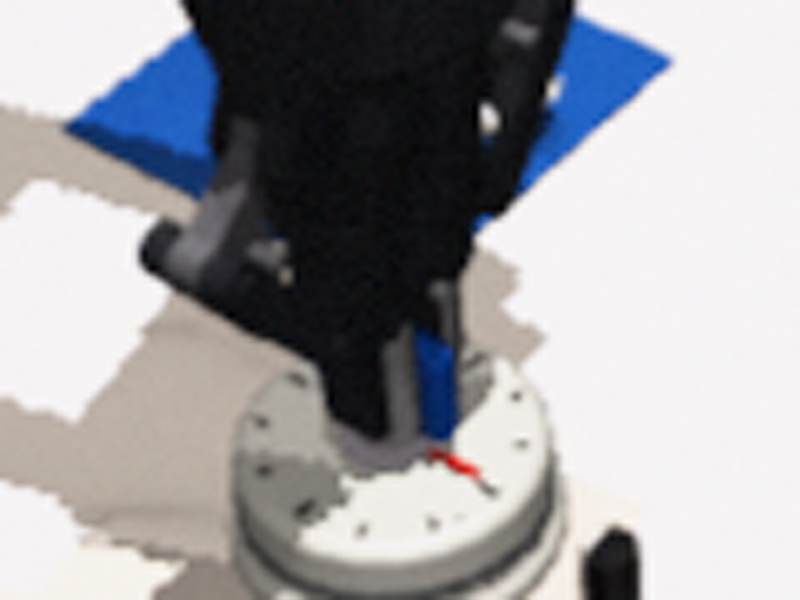

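Emit:
step_arm:
  motion:
    - [0, -0.008, 0, 0, 0, -0.06, 255]
    - [0, -0.008, 0, 0, 0, -0.12, 255]
    - [0, -0.008, 0, 0, 0, -0.18, 255]
    - [0, -0.008, 0, 0, 0, -0.24, 255]
    - [0, -0.008, 0, 0, 0, -0.3, 255]
    - [0, -0.008, 0, 0, 0, -0.36, 255]
    - [0, -0.008, 0, 0, 0, -0.42, 255]
    - [0, -0.008, 0, 0, 0, -0.48, 255]
    - [0, -0.008, 0, 0, 0, -0.54, 255]
    - [0, -0.008, 0, 0, 0, -0.6, 255]

```text
time: 8.6
tool_pos: [0.4873, -0.2797, 0.0393]
tool_rot: [-0.001, 0.767, 0.642, -0.002]
contact_force: [-10.4, -2.9, 9.6]
gripper_width: 0.094
```

```bash
python3 c.py 7 k7s,side,265,290,60
```

```text
8.7 [ 0.4873 -0.2797  0.0393] J [-0.6516  0.1053  1.8994 -0.0042  1.1399 -0.4753] F [-9.3549 -3.0001 10.4666] [-0.6952  1.8075  0.06  ] w 0.09245220329925524
jawaz -10.00211816335816 z [-0.0047 -0.0012 -1.    ]
```

View pics/k7s.png

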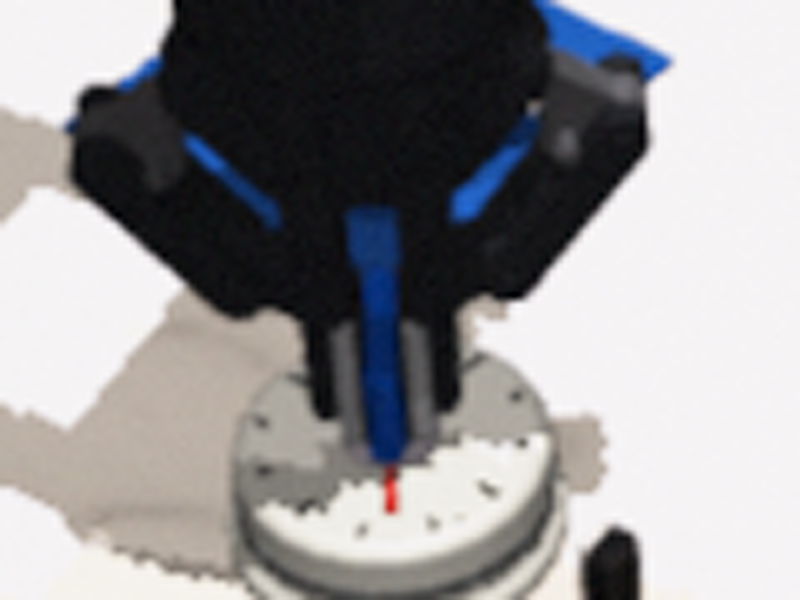

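Emit:
step_arm:
  motion:
    - [-0.006, 0, 0, 0, 0, -0.03, 255]
    - [-0.006, 0, 0, 0, 0, -0.06, 255]
    - [-0.006, 0, 0, 0, 0, -0.09, 255]
    - [-0.006, 0, 0, 0, 0, -0.12, 255]
    - [-0.006, 0, 0, 0, 0, -0.15, 255]
    - [-0.006, 0, 0, 0, 0, -0.18, 255]

```text
time: 9.3
tool_pos: [0.4866, -0.2794, 0.0395]
tool_rot: [0.001, 0.845, 0.535, -0.0]
contact_force: [-1.0, 2.0, 11.7]
gripper_width: 0.096
```

```bash
python3 c.py 8
```

```text
9.4 [ 0.4867 -0.2789  0.0397] J [-0.653   0.0998  1.9047  0.0002  1.1361 -0.2115] F [ 0.1812 -0.6538  7.102 ] [0.2522 0.4281 0.9361] w 0.0935309175572286
jawaz -25.30299557379253 z [ 0.0009 -0.0005 -1.    ]
```

Emit:
step_arm:
  motion:
    - [0, 0, 0, 0, 0, -0.015, 255]
    - [0, 0, 0, 0, 0, -0.03, 255]
    - [0, 0, 0, 0, 0, -0.03, 255]

```text
time: 9.7
tool_pos: [0.4868, -0.2789, 0.0397]
tool_rot: [0.001, 0.856, 0.517, 0.0]
contact_force: [-2.2, -1.3, 6.8]
gripper_width: 0.095
```

```bash
python3 c.py 9 k9s,side,265,290,60
```

```text
9.8 [ 0.4868 -0.2789  0.0397] J [-0.6528  0.0997  1.9046 -0.0002  1.1358 -0.1682] F [-2.5476 -2.0752  7.5073] [0.182  0.177  1.3998] w 0.09639197319741404
jawaz -27.76220721587277 z [ 0.0011 -0.001  -1.    ]
```

View pics/k9s.png

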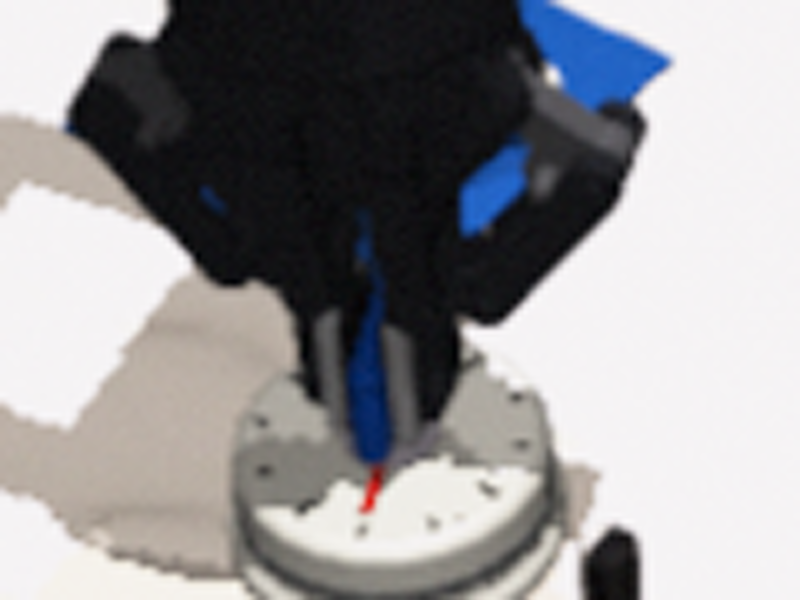

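Emit:
step_arm:
  motion:
    - [0, 0, 0, 0, 0, 0, 0]
    - [0, 0, 0, 0, 0, 0, 0]
    - [0, 0, 0, 0, 0, 0, 0]
    - [0, 0, 0, 0, 0, 0, 0]
    - [0, 0, 0.04, 0, 0, 0, 0]
    - [0, 0, 0.14, 0, 0, 0, 0]
    - [0, 0, 0.24, 0, 0, 0, 0]
    - [0, 0, 0.34, 0, 0, 0, 0]
    - [-0.1, -0.05, 0.4, 0, 0, 0, 0]
    - [-0.1, -0.1, 0.42, 0, 0, 0, 0]

```text
time: 10.8
tool_pos: [0.4356, -0.3282, 0.2514]
tool_rot: [0.002, 0.857, 0.516, 0.001]
contact_force: [0.5, -1.0, 0.1]
gripper_width: 0.999
```

```bash
python3 c.py 10 k10s,side,280,320,80 k10t,top,390,290,80
```

```text
10.9 [ 0.4361 -0.3317  0.2518] J [-0.7861 -0.1484  1.773   0.0003  1.5097 -0.2936] F [-0.0211  0.8239  0.6644] [-0.0377 -0.0272  0.0159] w 1.0029838461688978
jawaz -28.220121452651927 z [ 0.0053 -0.0049 -1.    ]
```

View pics/k10s.png

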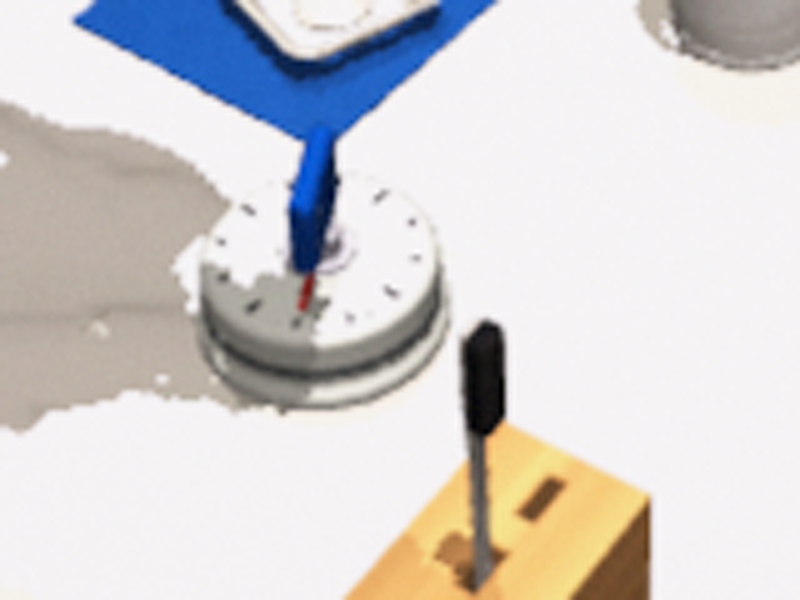

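View pics/top10.png

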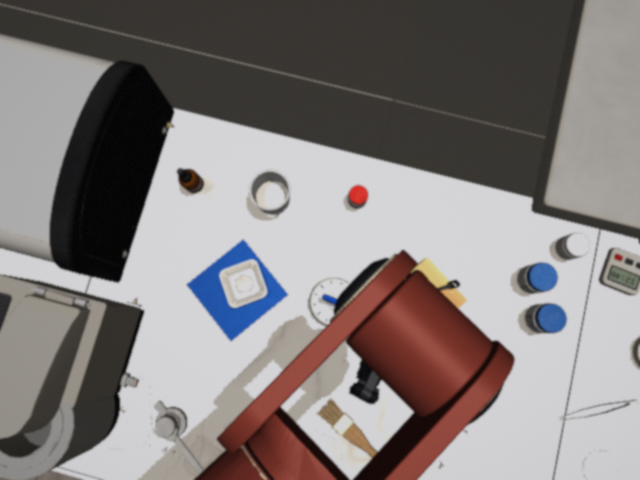

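Emit:
step_arm:
  motion:
    - [0.04, -0.06, 0, 0, 0, -0.06, 0]
    - [0.08, -0.12, 0, 0, 0, -0.12, 0]
    - [0.11, -0.17, 0, 0, 0, -0.18, 0]
    - [0.137, -0.204, 0, 0, 0, -0.237, 0]
    - [0.137, -0.204, 0, 0, 0, -0.237, 0]
    - [0.137, -0.204, 0, 0, 0, -0.237, 0]
    - [0.137, -0.204, -0.04, 0, 0, -0.237, 0]
    - [0.137, -0.204, -0.04, 0, 0, -0.237, 0]
    - [0.137, -0.204, -0.04, 0, 0, -0.237, 0]

```text
time: 11.8
tool_pos: [0.5045, -0.4293, 0.2276]
tool_rot: [-0.0, 0.935, 0.356, 0.0]
contact_force: [0.6, 0.2, 0.1]
gripper_width: 0.999
```

```bash
python3 c.py 11 k11s,side,300,330,80; cat > d.py <<'E'
from h import *
np.set_printoptions(precision=4,suppress=True)
s,t=eyes.grab_frame("side"),eyes.grab_frame("top")
for a,b in(((297.2,325.5),(457.8,284)),((296.7,346.4),(447.5,288))):
    p=tri([s,t],[a,b]); print(p,proj(s,p)-a,proj(t,p)-b)
E
python3 d.py
```

```text
11.9 [ 0.5051 -0.4302  0.2292] J [-0.8179  0.1415  1.5215  0.0008  1.4763  0.0259] F [0.3266 0.3096 0.8862] [ 0.0129 -0.0168  0.0078] w 0.9994830975324773
jawaz -48.34875456345284 z [ 0.0022 -0.0011 -1.    ]
[ 0.5057 -0.4448  0.1631] [-0.5929  0.1197] [ 0.0372 -0.5252]
[ 0.5041 -0.4394  0.1197] [-1.1862  0.2382] [ 0.0714 -1.0461]
```

View pics/k11s.png

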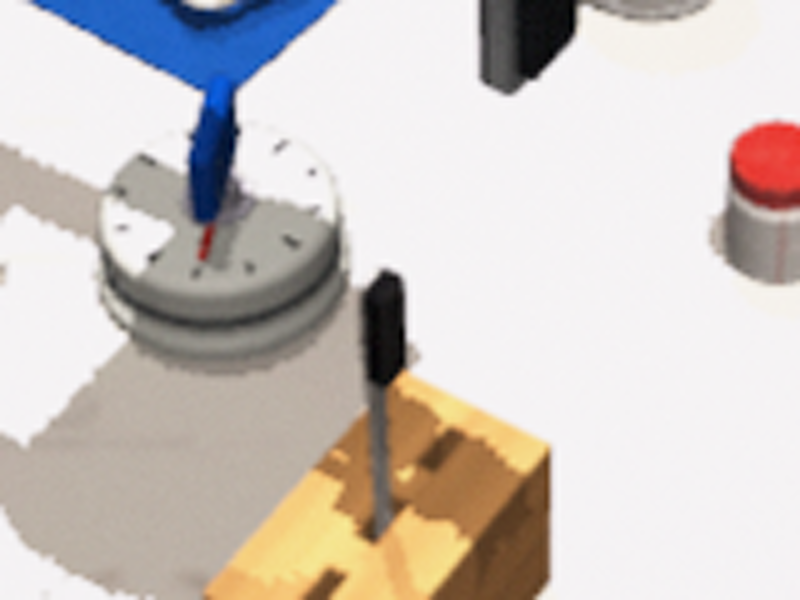

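Emit:
step_arm:
  motion:
    - [0, -0.01, 0, 0, 0, 0, 0]
    - [0, -0.01, -0.06, 0, 0, 0, 0]
    - [0, -0.01, -0.12, 0, 0, 0, 0]
    - [0, -0.01, -0.17, 0, 0, 0, 0]
    - [0, -0.01, -0.205, 0, 0, 0, 0]
    - [0, -0.01, -0.205, 0, 0, 0, 0]
    - [0, -0.01, -0.205, 0, 0, 0, 0]

```text
time: 12.7
tool_pos: [0.5053, -0.436, 0.1265]
tool_rot: [0.001, 0.935, 0.355, 0.001]
contact_force: [-0.1, -0.3, 0.2]
gripper_width: 0.997
```

```bash
python3 c.py 12 k12s,side,300,330,60
```

```text
12.8 [ 0.5059 -0.4366  0.1281] J [-0.8235  0.2281  1.5965  0.0007  1.3121  0.0208] F [ 0.2484  0.1056 -0.0683] [ 0.0089 -0.0281 -0.015 ] w 1.001760948124422
jawaz -48.38480706586825 z [ 0.0039 -0.0031 -1.    ]
```

View pics/k12s.png

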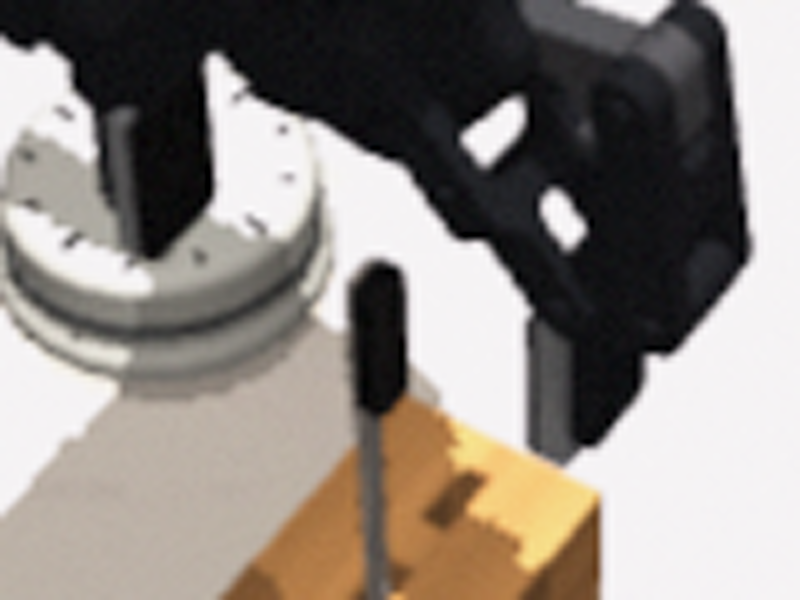

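```bash
python3 - <<'E'
from h import *
s=eyes.grab_frame("side")
z=lambda p:(np.array(proj(s,p))-(240,285))*800/120
u=np.array([.664,-.747,0]);c=np.array([.5059,-.4366,.141])
print(z(c),z(c+u*.0425),z(c-u*.0425), "handle est",z((.5056,-.4428,.145)), z((.5057,-.4449,.163)),"x+5mm",z(c+.005*np.array([.747,.664,0])))
E
```

```text
[371.92601567 321.17705856] [565.1135324  417.37242709] [188.9620439  230.07237958] handle est [377.34553771 331.26902852] [377.24015695 271.69523618] x+5mm [387.40465585 304.10544229]
```

Emit:
step_arm:
  motion:
    - [-0.005, -0.004, -0.004, 0, 0, 0, 0]
    - [-0.005, -0.004, -0.004, 0, 0, 0, 255]
    - [-0.005, -0.004, -0.004, 0, 0, 0, 255]
    - [-0.005, -0.004, -0.004, 0, 0, 0, 255]
    - [-0.005, -0.004, -0.004, 0, 0, 0, 255]
    - [-0.005, -0.004, -0.004, 0, 0, 0, 255]
    - [-0.005, -0.004, -0.004, 0, 0, 0, 255]
    - [-0.005, -0.004, -0.004, 0, 0, 0, 255]

```text
time: 13.65
tool_pos: [0.5026, -0.4375, 0.1239]
tool_rot: [0.001, 0.935, 0.355, 0.001]
contact_force: [0.4, -0.1, 0.5]
gripper_width: 0.086
```

```bash
python3 c.py 13 k13s,side,300,340,60
```

```text
13.75 [ 0.5025 -0.4375  0.1238] J [-0.8283  0.23    1.6018  0.0008  1.3084  0.016 ] F [-0.5507  0.1188 -0.3913] [0.0667 0.0687 0.0554] w 0.08913508074608495
jawaz -48.38500287116893 z [ 0.0015 -0.0005 -1.    ]
```

View pics/k13s.png

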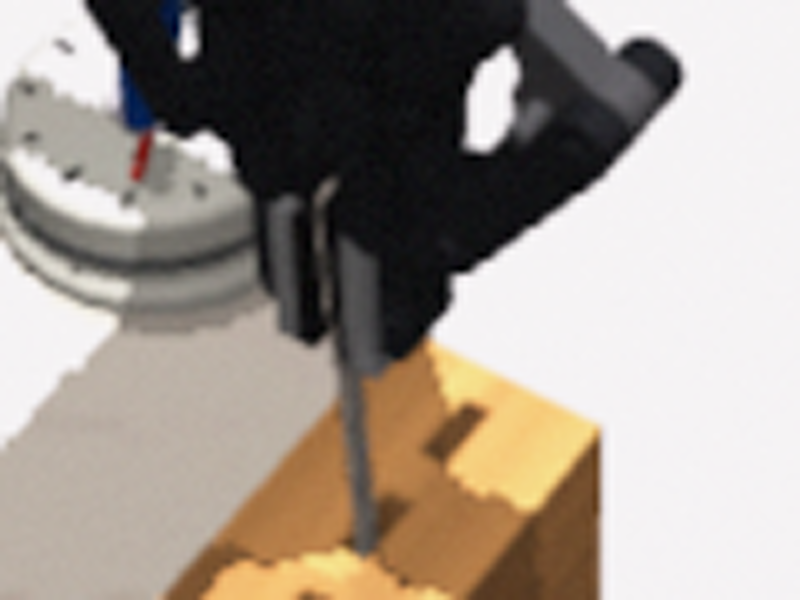

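Emit:
step_arm:
  motion:
    - [0, 0, 0.02, 0, 0, 0, 255]
    - [0, 0, 0.06, 0, 0, 0, 255]
    - [0, 0, 0.1, 0, 0, 0, 255]
    - [0, 0, 0.14, 0, 0, 0, 255]
    - [0, 0, 0.2, 0, 0, 0, 255]
    - [0, 0, 0.26, 0, 0, 0, 255]
    - [0, 0, 0.32, 0, 0, 0, 255]
    - [0, 0, 0.34, 0, 0, 0, 255]
    - [0, 0, 0.34, 0, 0, 0, 255]
    - [0, 0, 0.34, 0, 0, 0, 255]

```text
time: 14.75
tool_pos: [0.5022, -0.4372, 0.2923]
tool_rot: [-0.0, 0.935, 0.355, 0.0]
contact_force: [1.0, 0.2, -0.6]
gripper_width: 0.088
```

```bash
python3 c.py 14
```

```text
14.85 [ 0.5019 -0.4369  0.291 ] J [-0.8283  0.1207  1.4421  0.0007  1.5816  0.0162] F [-0.0599  0.3828 -0.2386] [-0.0545  0.0079 -0.0098] w 0.08724053520677551
jawaz -48.38927758279098 z [-0.0014  0.0026 -1.    ]
```

View pics/side14.png

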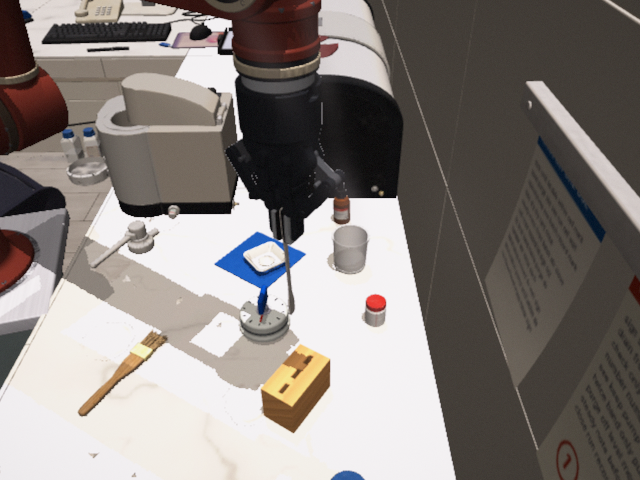

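```bash
python3 - <<'E'
import numpy as np
from scipy.optimize import least_squares
D=[[.1929,.5945,.2313,1.138,.0527,1.6129],[.485,-.0244,.4816,-.20375,-.30179,1.52793],[.483,-.2499,.1466,-.6143,-.0675,1.8773],[.4932,-.276,.0455,-.642,.0947,1.8988],[.4884,-.2735,.0377,-.6435,.102,1.9062],[.4361,-.3317,.2518,-.7861,-.1484,1.773],[.5051,-.4302,.2292,-.8179,.1415,1.5215],[.5059,-.4366,.1281,-.8235,.2281,1.5965],[.5019,-.4369,.291,-.8283,.1207,1.4421]]
D=np.array(D);x,y,z,a,b,c=D.T
p=x*np.cos(a)+y*np.sin(a);q=-x*np.sin(a)+y*np.cos(a);print(q)
def f(v):
    c0,L2,L3,d,c1=v
    return np.r_[c0+L2*np.sin(b)+L3*np.sin(b+c+d)-p, c1+L2*np.cos(b)+L3*np.cos(b+c+d)-z]
for c00 in (0,.1):
    s=least_squares(f,[c00,.4,.4,0,.1]);print(s.x,np.abs(s.fun).max())
E
```

```text
[0.07422586 0.07424116 0.07418219 0.07427905 0.07423938 0.07420297
 0.07442586 0.07435369 0.07439052]
[ 5.41414724e-04  4.26887596e-01  6.17042490e-01  1.54783055e-01
 -4.25618980e-02] 0.002828571408622582
[ 5.41414760e-04  4.26887596e-01  6.17042490e-01  1.54783055e-01
 -4.25618982e-02] 0.002828571385230516
```

Emit:
step_arm:
  motion:
    - [-0.008, 0.04, 0, 0, 0, -0.095, 255]
    - [-0.016, 0.08, 0, 0, 0, -0.19, 255]
    - [-0.024, 0.13, 0, 0, 0, -0.285, 255]
    - [-0.032, 0.18, 0, 0, 0, -0.38, 255]
    - [-0.04, 0.24, 0, 0, 0, -0.475, 255]
    - [-0.048, 0.3, 0, 0, 0, -0.57, 255]
    - [-0.056, 0.36, 0, 0, 0, -0.665, 255]
    - [-0.064, 0.42, 0, 0, 0, -0.76, 255]
    - [-0.072, 0.46, 0, 0, 0, -0.855, 255]
    - [-0.077, 0.482, 0, 0, 0, -0.947, 255]

```text
time: 15.85
tool_pos: [0.4632, -0.1946, 0.2919]
tool_rot: [0.0, 0.94, -0.342, -0.001]
contact_force: [0.6, -0.1, -0.1]
gripper_width: 0.088
```

```bash
python3 c.py 15 k15s,side,265,200,100; python3 c.py 16
```

```text
15.95 [ 0.4634 -0.1951  0.2921] J [-0.5459 -0.2722  1.8125 -0.0014  1.6033  1.717 ] F [-0.0338 -0.4946  0.9286] [-0.0149  0.0147  0.0366] w 0.08948822224850662
jawaz -129.6544226674757 z [-0.0024 -0.0001 -1.    ]
16.05 [ 0.4637 -0.1965  0.2926] J [-0.5477 -0.2707  1.8106 -0.0018  1.6029  1.7141] F [-0.6284 -0.3717 -0.3613] [-0.0102 -0.0252 -0.0371] w 0.08944538090115442
jawaz -129.59644317579975 z [-0.0019 -0.0009 -1.    ]
```

View pics/k15s.png

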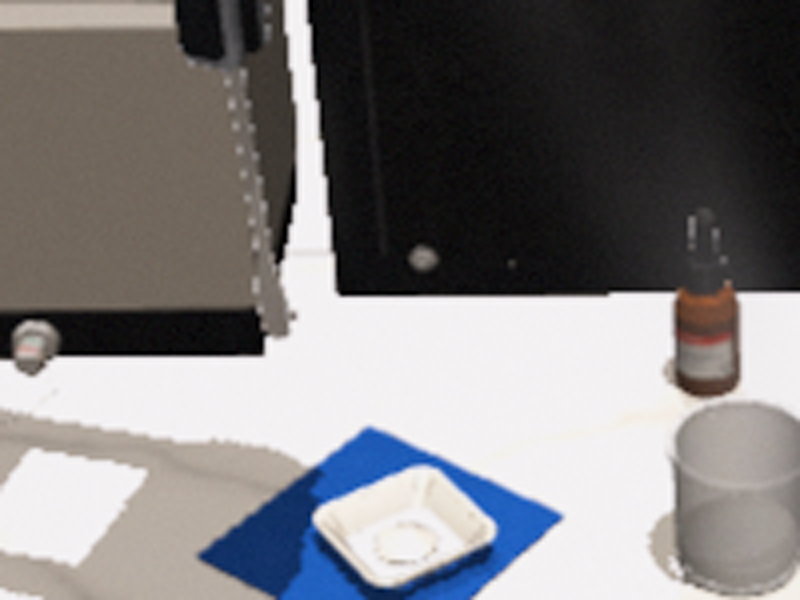

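```bash
python3 - <<'E'
from h import *
np.set_printoptions(precision=4,suppress=True)
s=eyes.grab_frame("side");t=eyes.grab_frame("top")
im=cv2.imread("pics/top0.png")[248:320,200:296]; cv2.imwrite("pics/zb.png",cv2.resize(im,(800,600),interpolation=cv2.INTER_CUBIC))
im=cv2.imread("pics/side0.png")[228:288,225:305]; cv2.imwrite("pics/zbs.png",cv2.resize(im,(800,600),interpolation=cv2.INTER_CUBIC))
z=lambda p:(np.array(proj(s,p))-(165,125))*4
print("tcp",z((.4637,-.1965,.2926)),"upright tip",z((.4637,-.1965,.1716)))
C=[atz(s,(165+u/4,125+v/4),.016) for u,v in((425,467),(497,527),(385,590),(313,520))];print(C,np.mean(C,0))
E
```

```text
tcp [229.6761  53.9628] upright tip [267.0246 340.838 ]
[array([ 0.5353, -0.0932,  0.016 ]), array([ 0.5581, -0.1448,  0.016 ]), array([ 0.5018, -0.1731,  0.016 ]), array([ 0.479 , -0.1174,  0.016 ])] [ 0.5185 -0.1321  0.016 ]
```

View pics/zb.png

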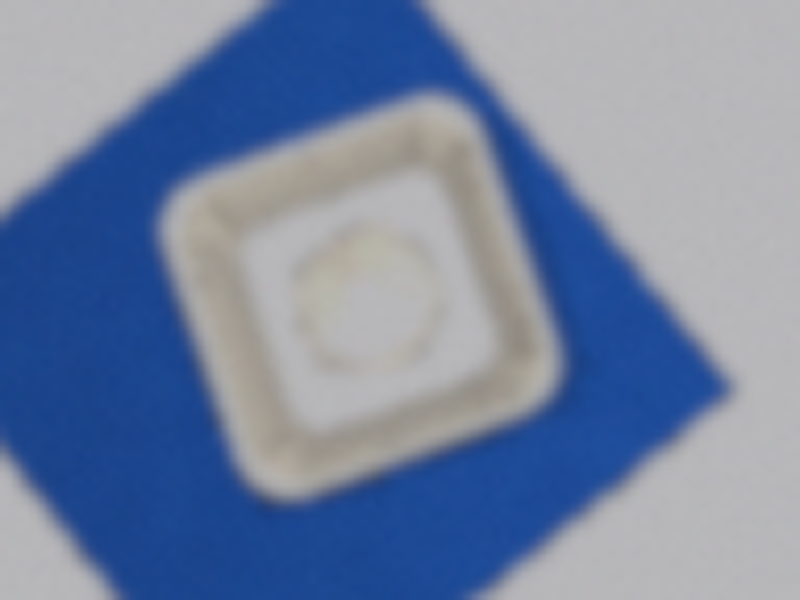

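View pics/zbs.png

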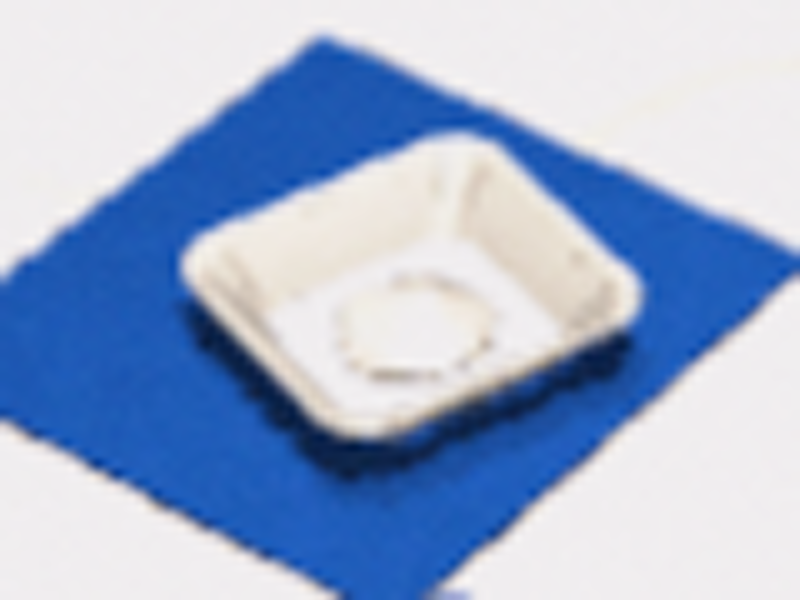

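Emit:
step_arm:
  motion:
    - [0, 0, 0, 0.067, -0.056, 0, 255]
    - [0, 0, 0, 0.134, -0.112, 0, 255]
    - [0, 0, 0, 0.2, -0.168, 0, 255]
    - [0, 0, 0, 0.267, -0.224, 0, 255]
    - [0, 0, 0, 0.334, -0.28, 0, 255]
    - [0, 0, 0, 0.401, -0.336, 0, 255]
    - [0, 0, 0, 0.401, -0.336, 0, 255]
    - [0, 0, 0, 0.401, -0.336, 0, 255]
    - [0, 0, 0, 0.401, -0.336, 0, 255]

```text
time: 17.05
tool_pos: [0.4645, -0.1968, 0.2947]
tool_rot: [-0.357, 0.87, -0.314, 0.132]
contact_force: [0.4, 0.1, -0.0]
gripper_width: 0.085
```

```bash
python3 c.py 17 k17s,side,265,200,100
```

```text
17.15 [ 0.4646 -0.1963  0.2949] J [-0.9526 -0.2832  1.9508  0.7561  1.6783  1.3144] F [-0.0509  0.1488  0.3019] [-0.3009  0.2432 -0.0769] w 0.09079989777244644
jawaz -129.4787889469073 z [ 0.4535  0.5393 -0.7096]
```

View pics/side17.png

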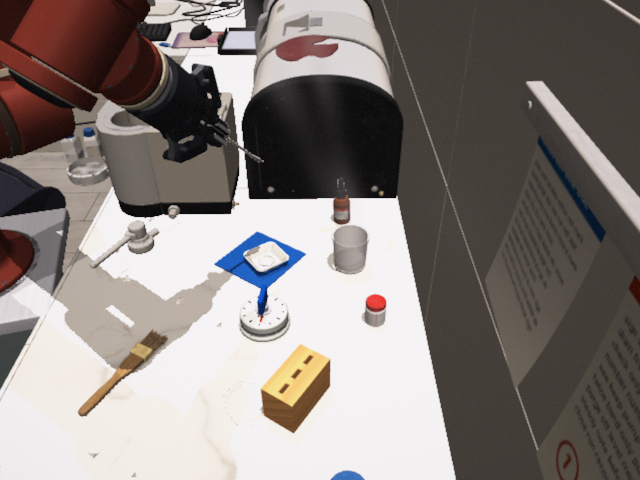

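View pics/top17.png

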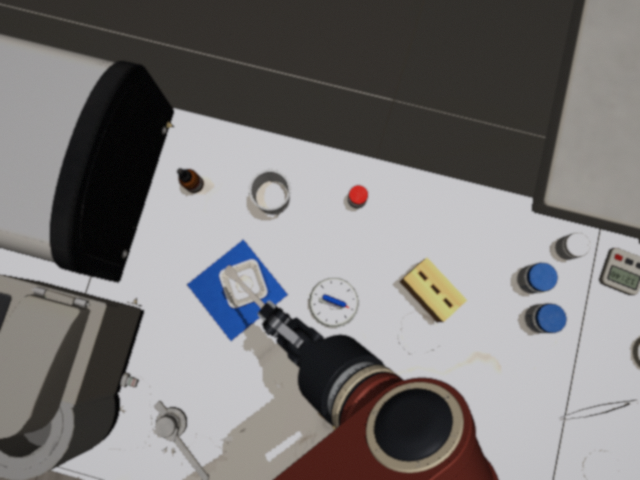

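```bash
python3 - <<'E'
import cv2
im=cv2.imread("pics/top17.png")[246:321,210:310]; cv2.imwrite("pics/zt17.png",cv2.resize(im,(800,600),interpolation=cv2.INTER_CUBIC))
im=cv2.imread("pics/side17.png")[110:185,190:290]; cv2.imwrite("pics/zs17.png",cv2.resize(im,(800,600),interpolation=cv2.INTER_CUBIC))
E
```

```text
(no output)
```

View pics/zt17.png

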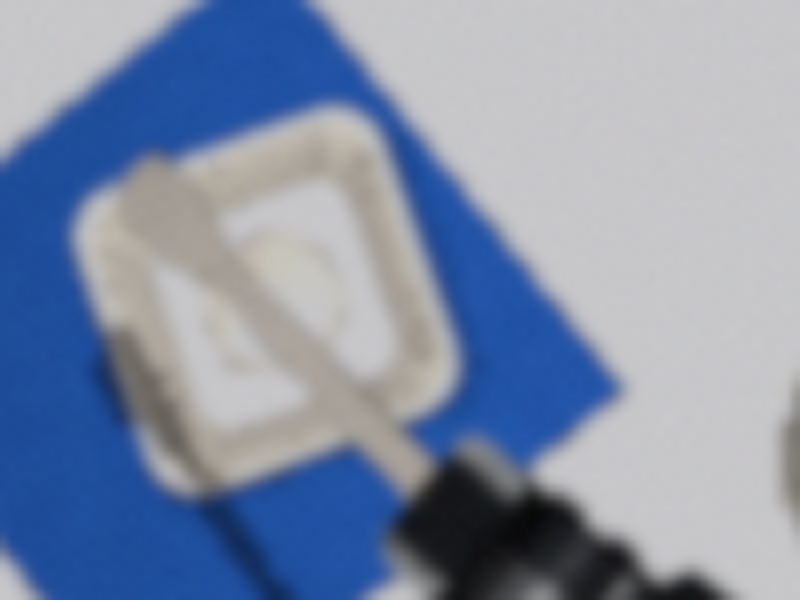

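View pics/zs17.png

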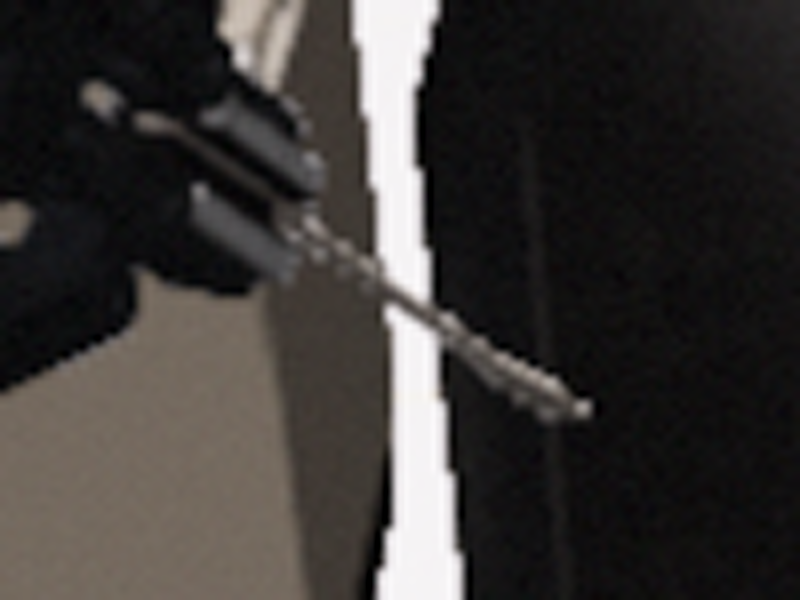

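```bash
cat > e.py <<'E'
from h import *
import sys
np.set_printoptions(precision=4,suppress=True)
def go(st,tt,sb,tb):
    s,t=eyes.grab_frame("side"),eyes.grab_frame("top")
    tip=tri([s,t],[st,tt]);b=tri([s,t],[sb,tb]);T=monitor.state()["tool_pos"]
    for n,p,a,c in(("tip",tip,st,tt),("base",b,sb,tb)): print(n,p,proj(s,p)-a,proj(t,p)-c)
    for n,d in(("tip-base",tip-b),("tip-tcp",tip-T)):
        d2=d/np.linalg.norm(d);print(n,np.linalg.norm(d),d2,"elev",np.degrees(np.arcsin(d2[2])),"az",np.degrees(np.arctan2(d2[1],d2[0])))
    print(T)
    for n in("spatula_tip",):
        for c in("side","top"): print(n,c,[(np.round(a["uv"],1),round(a["p"],2)) for a in eyes.pinpoint(n,c)[:2]])
E
python3 -c "
from e import *
go((261.5,161.2),(227.8,268),(227.5,138.5),(262.5,305.4))"
```

```text
tip [ 0.5235 -0.1355  0.2133] [-0.1092  0.019 ] [ 0.0127 -0.1334]
base [ 0.4714 -0.189   0.2877] [ 0.1514 -0.0205] [-0.0119  0.1826]
tip-base 0.10550843020395528 [ 0.4943  0.5075 -0.7058] elev -44.89460473588444 az 45.75315083855217
tip-tcp 0.11744037026813768 [ 0.5025  0.5167 -0.6932] elev -43.882479639818484 az 45.7961413366592
[ 0.4645 -0.1962  0.2947]
spatula_tip side [(array([260.2, 156.1]), 0.47)]
spatula_tip top [(array([227.9, 268.4]), 0.85)]
```

Emit:
step_arm:
  motion:
    - [-0.009, 0.009, -0.06, 0, 0, 0, 255]
    - [-0.009, 0.009, -0.12, 0, 0, 0, 255]
    - [-0.009, 0.009, -0.17, 0, 0, 0, 255]
    - [-0.009, 0.009, -0.22, 0, 0, 0, 255]
    - [-0.009, 0.009, -0.26, 0, 0, 0, 255]
    - [-0.009, 0.009, -0.3, 0, 0, 0, 255]
    - [-0.009, 0.009, -0.32, 0, 0, 0, 255]
    - [-0.009, 0.009, -0.32, 0, 0, 0, 255]
    - [-0.009, 0.009, -0.32, 0, 0, 0, 255]

```text
time: 18.25
tool_pos: [0.4599, -0.1925, 0.1344]
tool_rot: [-0.358, 0.869, -0.314, 0.132]
contact_force: [0.8, -0.4, -0.0]
gripper_width: 0.089
```

```bash
python3 c.py 18; python3 - <<'E'
import cv2
im=cv2.imread("pics/top18.png")[246:321,210:310]; cv2.imwrite("pics/zt18.png",cv2.resize(im,(800,600),interpolation=cv2.INTER_CUBIC))
im=cv2.imread("pics/side18.png")[190:280,195:315]; cv2.imwrite("pics/zs18.png",cv2.resize(im,(800,600),interpolation=cv2.INTER_CUBIC))
E
```

```text
18.35 [ 0.4601 -0.1928  0.135 ] J [-0.9567 -0.1182  2.094   0.7574  1.4553  1.1015] F [ 0.7542  1.0353 -1.0025] [-0.2612  0.2322 -0.0377] w 0.08751389368977625
jawaz -129.5660654593473 z [ 0.4549  0.5392 -0.7088]
```

View pics/zt18.png

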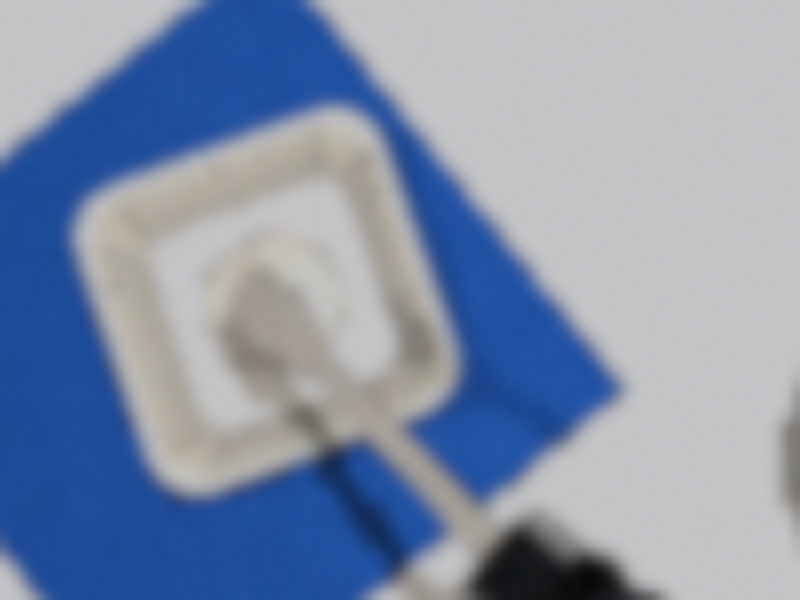

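View pics/zs18.png

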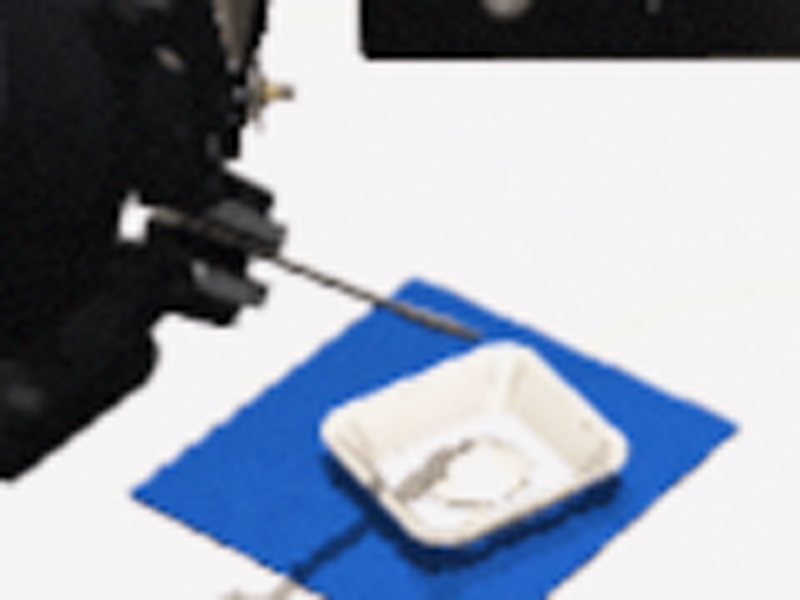

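```bash
python3 -c "
from e import *
go((265.8,240.5),(240.4,282.4),(235.5,228.6),(270,312.3))
s,t=eyes.grab_frame('side'),eyes.grab_frame('top')
print('boat',atz(t,(210+268/8,246+298/8),.016))"
```

```text
tip [ 0.519  -0.1296  0.0498] [-0.7758  0.1358] [ 0.0783 -0.8832]
base [ 0.4676 -0.1833  0.1264] [ 0.5989 -0.0934] [-0.0378  0.6712]
tip-base 0.10675318738738138 [ 0.4816  0.5037 -0.7172] elev -45.82692257346259 az 46.285252935366614
tip-tcp 0.12127784510487033 [ 0.4867  0.5204 -0.7016] elev -44.55710101154175 az 46.919072968903
[ 0.46   -0.1927  0.1349]
spatula_tip side [(array([263.8, 239.1]), 0.43)]
spatula_tip top [(array([243. , 283.3]), 0.78)]
boat [ 0.519  -0.1298  0.016 ]
```

Emit:
step_arm:
  motion:
    - [0, -0.001, -0.005, 0, 0, 0, 255]
    - [0, -0.001, -0.01, 0, 0, 0, 255]
    - [0, -0.001, -0.01, 0, 0, 0, 255]
    - [0, -0.001, -0.01, 0, 0, 0, 255]
    - [0, -0.001, -0.01, 0, 0, 0, 255]

```text
time: 19.15
tool_pos: [0.4595, -0.1926, 0.1288]
tool_rot: [-0.358, 0.869, -0.315, 0.131]
contact_force: [-0.7, -0.6, 0.6]
gripper_width: 0.085
```

```bash
python3 c.py 19; python3 - <<'E'
import cv2
im=cv2.imread("pics/top19.png")[246:321,210:310]; cv2.imwrite("pics/zt19.png",cv2.resize(im,(800,600),interpolation=cv2.INTER_CUBIC))
im=cv2.imread("pics/side19.png")[190:280,195:315]; cv2.imwrite("pics/zs19.png",cv2.resize(im,(800,600),interpolation=cv2.INTER_CUBIC))
E
```

```text
19.25 [ 0.4596 -0.1926  0.1289] J [-0.9573 -0.1082  2.0969  0.7579  1.4479  1.0938] F [-0.4752 -0.0957 -0.3724] [-0.2836  0.2516  0.0126] w 0.08470650992719658
jawaz -129.6973102235366 z [ 0.4539  0.5403 -0.7085]
```

View pics/zs19.png

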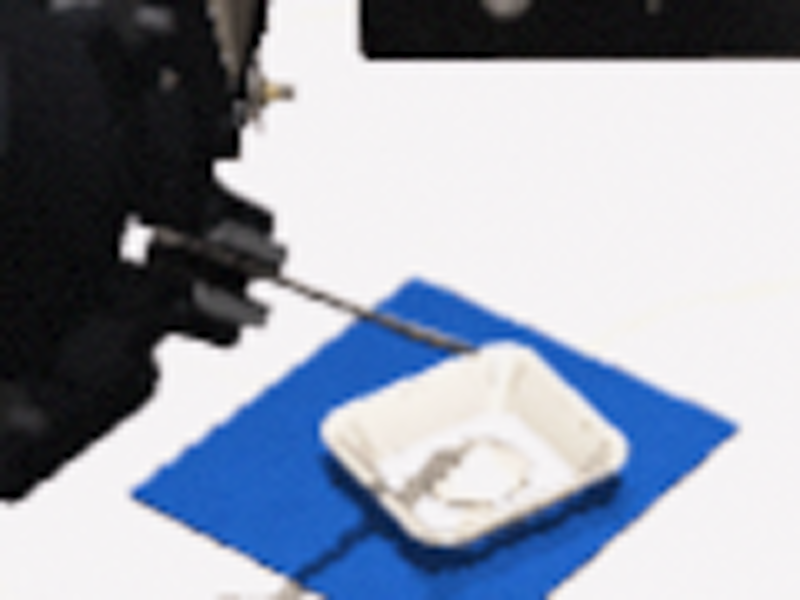

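View pics/zt19.png

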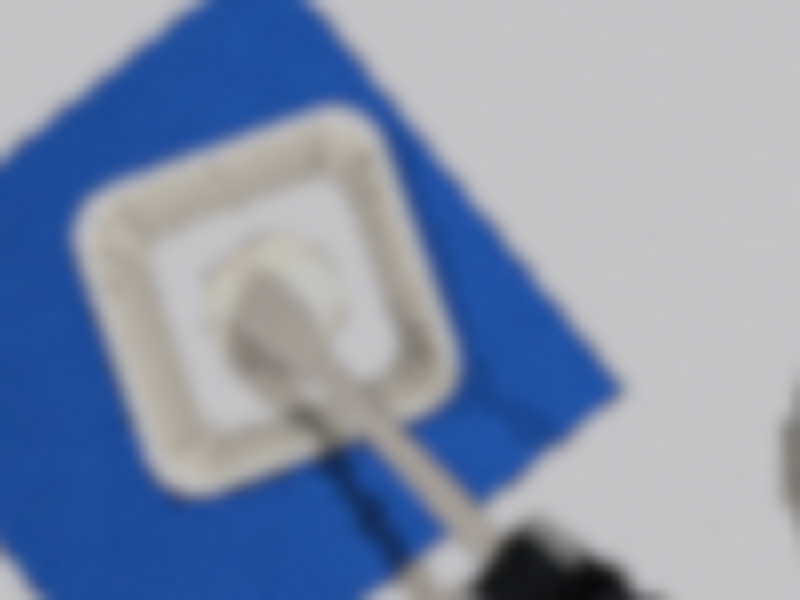

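View pics/side19.png

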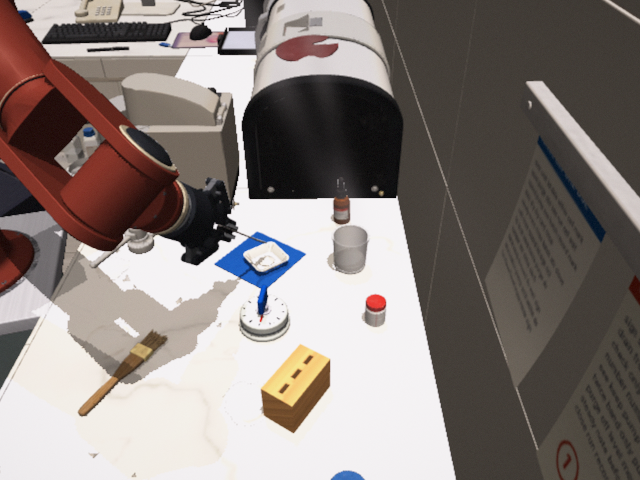

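```bash
python3 -c "
from e import *
go((265.8,242.7),(240.8,283.0),(236.5,231.2),(270.2,312.8))
print(monitor.state()['joint_vel'].round(3)); print(manip.job_done())"
```

```text
tip [ 0.5186 -0.1295  0.0449] [-0.8341  0.1458] [ 0.084  -0.9478]
base [ 0.4679 -0.1832  0.1209] [ 0.0957 -0.0148] [-0.0062  0.107 ]
tip-base 0.10592246841284025 [ 0.4787  0.5063 -0.7172] elev -45.82688041132553 az 46.60619116533975
tip-tcp 0.12044118465812079 [ 0.4902  0.5234 -0.697 ] elev -44.183268388500295 az 46.87782384363912
[ 0.4596 -0.1926  0.1289]
spatula_tip side [(array([262.8, 238.9]), 0.58)]
spatula_tip top [(array([242.7, 282. ]), 0.74)]
[ 0.001 -0.001 -0.001  0.002  0.     0.001]
the job is handed in; nothing more can be done
None
```

The timer is wound to its stop, and the arm is holding the spatula at about 45° with its tip roughly 3 cm above the middle of the boat. I handed the job in at about 19.6 s of robot time; no verdict was reported.

- **Timer:** One hold was enough. I turned the key about 2.4 rad clockwise until the moment about the key's axis rose to 1.4 N m, against at most 0.09 N m from the spring. The dial suggested it had started about 0.2 rad past a main tick; taking that tick as zero, this agrees with the 2.6 rad stop. The picture after release showed the wing staying where I left it.
- **Spatula:** I gripped it by the black handle, drew it straight up clear of the stand, then turned it to the slant with the handle end uppermost.
- **Last checks:** From both cameras the tip is at about (0.519, -0.130, 0.045) m. That is about 29 mm above the rim, within about 1 mm of the boat's centre in plan. The slant measured 44–46° and the arm was at rest. In the last pictures nothing but the gripper touches the spatula, and the boat, cup, dropper bottle and jar look where they started.
- **Disagreements:** The two cameras' sight lines to the tip missed each other by about 1 pixel. The network's tip point differed from mine by about 5 pixels in the side view and 2 in the top view, at moderate confidence (0.58 and 0.74), so I trusted what I saw in the pictures.

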